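# Set the running clearance of a hold-down screw

## Robot

A 6-joint arm with a two-finger parallel gripper is mounted at the origin on a cart in front of the work surface, level with it; the furniture and walls round the work are solid. World frame = base frame: x ahead of the robot, y to its left, z up, the work surface at z = 0. Lengths are in m, angles in rad, forces in N, time in s.
With the tool pointing down it reaches from about 0.275 to 1 m from the base axis. Payload 8.4 kg.
Tool frame: the origin (TCP) lies at the very end of the fingers, on their centre line; the grasp point (between the pads) lies 19 mm behind it; z points along the fingers, y is the line along which they close (so a half turn about z gives the same grasp; the last joint's range is limited). The gripper opens to 85 mm and grips with 20 to 120 N. Pads are 22 mm wide; open, the fingers measure 114 mm over their backs; the gripper's body (76 mm by 85 mm) begins 54 mm behind the grasp point. The pads swing forward as they close: fully open they stand 13 mm farther back than shut.
Start: joints at [1.307, 0.353, 1.633, -0, 1.155, -0.002], TCP at [0.162, 0.604, 0.231] pointing down, gripper open.
Joint ranges: [-2.63, 2.63], [-0.92, 2.1], [0.06, 2.66], [-1.3, 4.44], [0, 2.69], [-3.02, 3.02]. Speed limits (rad/s): [2.22, 2.22, 2.79, 3.14, 3.14, 3.14].

## Interface

Orientations are given as a unit quaternion [x, y, z, w].
In Python, from cell import state, grab_frame, hand_in, recognise gives the robot as it stands.
- The arm moves only by the shell command python3 -m jog 'ROWS' [OPENING]. ROWS is JSON, a list that holds one entry, the list of rows, each a list of 6 numbers: the shift along the tool's x, y, z in mm, then the turn, a rotation vector about the tool's x, y, z in rad. A call has 1 to 8 rows; each row is the pose to reach, as a shift and turn from the pose commanded when the call began, along the tool's axes at that moment; what a row does not reach only later rows make up. A row lasts 1/10 s, in which the tool goes at most 50 mm and 8.59 degrees, less where a joint would pass 70% of its speed; a pose out of reach is approached as far as the arm can. A call with a gripper value outside its range is refused whole. OPENING is the finger opening in mm, from 0 to 85.4, set as the call begins (- or left out, the last holds). The fingers move at their own pace and stop on an object; the grip force is fixed at half the most. Time passes only in rows, so rows that repeat a pose let the fingers close. It gives the time, the measured TCP pose, the force, the opening and the grip force at its end, in the units of the state.
- state(): the state, without advancing time (a new reading comes with each control period).
- grab_frame(name): name is "side" or "top" or "wrist"; returns a dict with "img" (384x512x3 uint8, red, green, blue), "fx", "fy", "cx", "cy" (pixels), "extrinsics" (4x4, takes a point from camera to world coordinates). Camera axes: x right, y down, z forward; pixel columns grow to the right and rows downward; lengths in m; the calibration is good to about 2 mm. A picture is of the moment at which its call begins. There is no depth.
- hand_in(): hands the job in; it is judged then, once.
Trained networks look in a picture, given as the dict that the camera call returned (one of the last four; its "shot" number tells which), for a name from the list of things; names that differ only in an ending like _2 or _b are one class to them, and where a whole thing is asked for, a point or a joint stands for the part that bears it (a point fixed in the world has none). Each returns a list of dicts, best first, with "conf" (0 to 1); they miss things now and then, are a little off and sometimes report something else, mostly with a low value. They report only what shows in the picture. A call takes as long as a camera call. They do not tell look-alikes from the thing itself.
- recognise(picture, query): "point" ([x, y, z] in m, in world coordinates, good to about 4 mm: the middle of the surface that is visible of it).
The state is a dict: "time_s": time; "joint_positions": joint angles; "qd": joint speeds; "effort": joint torques, N m; "tcp_pos": TCP position; "ee_rot": TCP orientation; "wrist_force": force on the tool from outside, world axes, zero at the start; "wrist_torque": the same for the moment, N m; "opening": finger opening in m; "grip_force": force on a finger pad.
Only numpy, scipy, OpenCV 4.12 (cv2) and the standard library are available. Lean on these libraries where they do the work, as an engineer would, in place of code of your own. Each camera call takes 0.05 s, during which the arm holds its last target. There are 200 camera calls.

## Task

The wooden block left on the steel bridge of the hold-down jig is in the way: lift it off and set it down on the bench top clear of the jig, without letting it tumble. Then turn the black thumbscrew clockwise (seen from above) until it seats, back it off a quarter turn, and finish still gripping the thumbscrew there so that its locknut can be tightened. Leave the tape measure, the cork sanding block and the slim wooden blank alone.

Things in the scene. Friction and masses are not known exactly. Their poses are not given: they have to be found in the camera images.
- jig: hold-down jig fixed to the bench: plywood base 160 (x) x 210 (y) x 18 mm, end posts, and on them a flat steel bridge 50 mm wide (x), 210 long (y), top 60 mm above the bench (bolt heads 6 mm higher at y = +-90 mm); a pale wooden blank under the bridge belongs to it. Origin: centre of the base's underside. Screw axis at x = 0, y = -40 mm. Yaw up to 0.35 rad either way
- block: loose wooden block 46 (x) x 82 (y) x 30 (z) mm, 40 to 90 g, lying on the bridge to the left (+y) of the thumbscrew, long side along the bridge, near face 25 to 40 mm from the screw's axis. Origin: centre of its underside. The bench around x 0.60, y 0.18, left of the jig, is always clear for it
- block_center (a point): centre of the wooden block, 15 mm above its underside
- wing_head: black flat wing grip of the thumbscrew, 48 mm long (x), 9 mm thick (y), top 105 mm and underside of the wings 79 mm above the bench; white dot on top at its +x end. Origin: on the screw's axis, 71 mm above the bench; axes turn with the screw, z up. The brass locknut under it, 28 mm across, reaches 70 mm above the bench and turns with it
- thumbscrew (a joint): angle of the thumbscrew, rad; grows as it turns clockwise seen from above. Seats against a hard stop at 3.0; starts 0.6 to 1.7 short of it. Light friction (0.05 N m), stays where left, does not rise or sink noticeably. A quarter turn back from the seat reads 1.43
- tape_measure: grey and red pocket tape measure 64 x 103 x 36 mm, to be left alone; origin: centre of its underside
- cork_block: cork sanding block 65 x 110 x 29 mm, to be left alone; origin: centre of its underside
- grip_blank: slim pale wooden blank 29 x 185 x 22 mm (long along its y) lying flat, to be left alone; origin: centre of its underside
Mind the look-alikes: they are no part of the job. What is shaped like the block but purple or yellow is not meant.

How it is judged:
On the way, in this order (a step that is already met when the one before it is completed fails the run):
1. the wooden block rests on the bench top clear of the jig, let go (height (world z) of block_center below 0.028 m and horizontal distance between block_center and jig above 0.1 m and linear speed of block below 0.03 m/s and contact force between the fingers and block below 0.1 N), for 0.2 s.
2. the thumbscrew is seated (within 0.08 rad of its stop) (value of joint thumbscrew above 2.92 rad), for 0.1 s.
At the end, for the whole second after the job is handed in: the thumbscrew has been seated and now stands a quarter turn (90 degrees, give or take 15) back from its stop, still, with the fingers gripping its wing head with more than 2 N; the wooden block rests on the bench top, its centre more than 100 mm from the jig's centre (height (world z) of block_center below 0.028 m and horizontal distance between block_center and jig above 0.1 m and linear speed of block below 0.03 m/s and value of joint thumbscrew between 1.17 and 1.69 rad and velocity of joint thumbscrew between -0.05 and 0.05 rad/s and contact force between the fingers and wing_head above 2 N); the arm keeps its last pose, push and grip.
It fails at once if the wooden block tumbles (tips more than 40 degrees) (angle between block's own z axis and vertical above 0.7 rad).
It fails at once if a bystander is moved more than 30 mm (distance of any of tape_measure, cork_block, grip_blank from where it was at the start of the episode above 0.03 m).
It also fails if it takes over 64 s, if anything falls off the work surface, if the arm or the gripper's body presses on something with over 40 N, if the wrist force passes 120 N, or if a joint passes its speed limit or range.

## Working session

There is one attempt and no reset: what is moved stays moved. The work goes in short steps, Python scripts to look and compute and a shell command to move; the robot and the scene stay as the last step left them, time stands still between calls to the robot, and variables do not carry over. Pictures are saved under pics/ and viewed, at most 10 in all, crops included, and the job is handed in when it is done.

```bash
mkdir -p pics; cat > h.py <<'E'
from cell import state, grab_frame, hand_in, recognise
import numpy as np, cv2
from scipy.spatial.transform import Rotation as R
def save(f,n): cv2.imwrite(f'pics/{n}.png',f['img'][:,:,::-1])
def px2w(f,u,v,z):
    E=np.array(f['extrinsics']); d=E[:3,:3]@np.array([(u-f['cx'])/f['fx'],(v-f['cy'])/f['fy'],1])
    o=E[:3,3]; return (o+d*(z-o[2])/d[2]).round(4)
def w2px(f,p):
    E=np.array(f['extrinsics']); c=E[:3,:3].T@(np.array(p)-E[:3,3]); return [f['fx']*c[0]/c[2]+f['cx'],f['fy']*c[1]/c[2]+f['cy']]
def row(pos,yaw=None):
    """mm shift in tool axes to reach TCP world pos; turn about tool z to have tool y axis at world yaw"""
    s=state(); r=R.from_quat(s['ee_rot']); m=r.as_matrix()
    print('tcp',np.round(s['tcp_pos'],4),'x',m[:,0].round(3),'y',m[:,1].round(3),'z',m[:,2].round(3))
    print('shift',(m.T@(np.array(pos)-s['tcp_pos'])*1000).round(1))
    if yaw is not None:
        c=np.arctan2(m[1,1],m[0,1]); d=(yaw-c+np.pi/2)%np.pi-np.pi/2
        print('turn about tool z',-d,'or',-(d-np.sign(d)*np.pi),'q6',s['joint_positions'][5])
E
python3 - <<'E'
from h import *
for n in ['top','side']:
    f=grab_frame(n); save(f,n+'0')
    print(n,f['img'].shape)
    for q in ['jig','block','wing_head','tape_measure','cork_block','grip_blank']:
        print(q,[(np.round(d['point'],3),round(d['conf'],2),np.round(w2px(f,d['point']))) for d in recognise(f,q)[:3]])
s=state();print(s['ee_rot'],s['time_s'])
E
```

```text
top (384, 512, 3)
jig [(array([ 0.591, -0.062,  0.02 ]), 0.86, array([272., 207.]))]
block [(array([ 0.559, -0.248,  0.029]), 0.73, array([324., 215.])), (array([0.778, 0.009, 0.032]), 0.64, array([252., 157.])), (array([ 0.606, -0.018,  0.09 ]), 0.62, array([260., 200.]))]
wing_head [(array([ 0.605, -0.09 ,  0.097]), 0.44, array([280., 199.]))]
tape_measure [(array([ 0.438, -0.35 ,  0.033]), 0.89, array([354., 248.]))]
cork_block [(array([0.743, 0.154, 0.025]), 0.97, array([213., 167.]))]
grip_blank [(array([0.656, 0.33 , 0.023]), 0.71, array([164., 190.]))]
side (384, 512, 3)
jig [(array([ 0.586, -0.1  ,  0.023]), 0.83, array([245., 223.]))]
block [(array([0.776, 0.003, 0.027]), 0.87, array([276., 179.])), (array([ 0.593, -0.028,  0.087]), 0.79, array([231., 189.])), (array([ 0.55 , -0.253,  0.029]), 0.55, array([271., 259.]))]
wing_head [(array([ 0.601, -0.1  ,  0.092]), 0.67, array([249., 200.]))]
tape_measure [(array([ 0.438, -0.371,  0.034]), 0.6, array([264., 312.]))]
cork_block [(array([0.732, 0.141, 0.031]), 0.89, array([236., 163.]))]
grip_blank [(array([0.646, 0.322, 0.024]), 0.86, array([182., 150.]))]
[1.30504456e-01 9.91447723e-01 1.23572962e-05 1.53578053e-05] 0.7
```

```bash
python3 - <<'E'
from h import *
a=cv2.imread('pics/top0.png')[130:290,140:400];b=cv2.imread('pics/side0.png')[120:340,130:390]
a=cv2.resize(a,None,fx=1.5,fy=1.5);b=cv2.resize(b,None,fx=1.5,fy=1.5)
c=np.zeros((600,400,3),np.uint8);c[:240,:390]=a;c[250:580,:390]=b;cv2.imwrite('pics/c0.png',c)
row([0.55,-0.05,0.32],0.0)
E
```

```text
tcp [0.1618 0.6037 0.2313] x [-0.966  0.259 -0.   ] y [0.259 0.966 0.   ] z [ 0.  0. -1.]
shift [-544.2 -531.   -88.7]
turn about tool z 1.3090407862151094 or -1.8325518673746837 q6 -0.002389518360537398
```

View pics/c0.png

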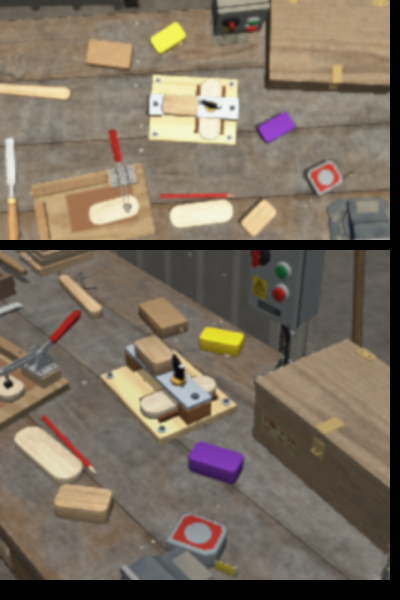

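```bash
J="python3 -m jog"; $J '[[[-270,-265,-90,0,0,0.65],[-270,-265,-90,0,0,0.65],[-270,-265,-90,0,0,0.65],[-270,-265,-90,0,0,0.65],[-270,-265,-90,0,0,0.65],[-270,-265,-90,0,0,0.65],[-270,-265,-90,0,0,0.65],[-270,-265,-90,0,0,0.65]]]' 85
python3 - <<'E'
from h import *
row([0.55,-0.05,0.32],0.0)
E
```

```text
time_s: 1.5
tcp_pos: [0.3549, 0.2757, 0.3223]
ee_rot: [0.441, 0.898, 0.0, 0.0]
wrist_force: [1.5, -0.0, -0.1]
opening: 0.0848
grip_force: 0.0
tcp [0.3549 0.2757 0.3223] x [-0.612  0.791 -0.   ] y [0.791 0.612 0.001] z [ 0.001  0.    -1.   ]
shift [-377.   -45.     2.4]
turn about tool z 0.6584698275409675 or -2.4831228260488256 q6 -0.0008775348020543707
```

```bash
J="python3 -m jog"; $J '[[[-377,-45,0,0,0,0.66],[-377,-45,0,0,0,0.66],[-377,-45,0,0,0,0.66],[-377,-45,0,0,0,0.66],[-377,-45,0,0,0,0.66],[-377,-45,0,0,0,0.66],[-377,-45,0,0,0,0.66],[-377,-45,0,0,0,0.66]]]'
python3 - <<'E'
from h import *
f=grab_frame('wrist'); save(f,'w1')
for q in ['jig','block','wing_head']:
    print(q,[(np.round(d['point'],3),round(d['conf'],2),np.round(w2px(f,d['point']))) for d in recognise(f,q)[:3]])
print(state()['tcp_pos'])
E
```

```text
time_s: 2.3
tcp_pos: [0.5506, -0.051, 0.3213]
ee_rot: [0.708, 0.706, 0.0, 0.001]
wrist_force: [0.1, 1.3, -0.1]
opening: 0.0852
grip_force: 0.0
jig [(array([ 0.598, -0.048,  0.015]), 0.84, array([290., 154.]))]
block [(array([ 0.604, -0.019,  0.091]), 0.89, array([302., 140.])), (array([ 0.556, -0.24 ,  0.028]), 0.74, array([263., 269.])), (array([0.786, 0.011, 0.027]), 0.65, array([421., 115.]))]
wing_head [(array([ 0.602, -0.085,  0.101]), 0.72, array([299., 192.])), (array([ 0.432, -0.332,  0.034]), 0.7, array([193., 317.]))]
[ 0.54903466 -0.04801906  0.3209457 ]
```

View pics/w1.png

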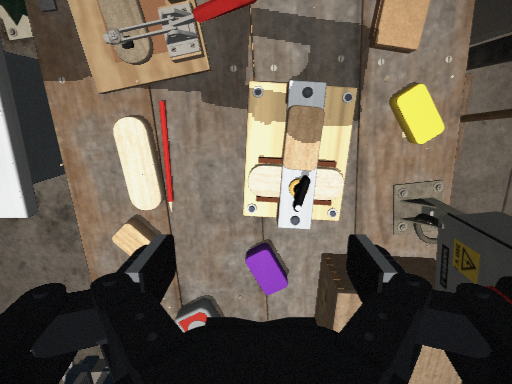

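```bash
python3 - <<'E'
from h import *
f=grab_frame('wrist'); im=f['img'][:,:,::-1][75:235,235:360]
cv2.imwrite('pics/w1c.png',cv2.resize(im,None,fx=3.7,fy=3.7,interpolation=cv2.INTER_CUBIC))
P=[px2w(f,*p,0.018) for p in [(258,92),(348,97),(250,208),(335,213)]]
for p in P: print(p)
print('jig',np.mean(P,0),'yaw', [np.arctan2(-(P[a]-P[b])[0],(P[a]-P[b])[1]) for a,b in [(0,2),(1,3)]])
for p in [(288,104),(325,108),(318,171),(283,166)]: print('blk',px2w(f,*p,0.09))
np.save('E.npy',f['extrinsics'])
E
```

```text
[0.5459 0.0471 0.018 ]
[0.6783 0.0399 0.018 ]
[ 0.5321 -0.132   0.018 ]
[ 0.6711 -0.1409  0.018 ]
jig [ 0.60685  -0.046475  0.018   ] yaw [np.float64(-0.07689998144456124), np.float64(-0.03980197745911056)]
blk [0.5838 0.0283 0.09  ]
blk [0.63   0.0235 0.09  ]
blk [ 0.6253 -0.0564  0.09  ]
blk [ 0.579  -0.0496  0.09  ]
```

View pics/w1c.png

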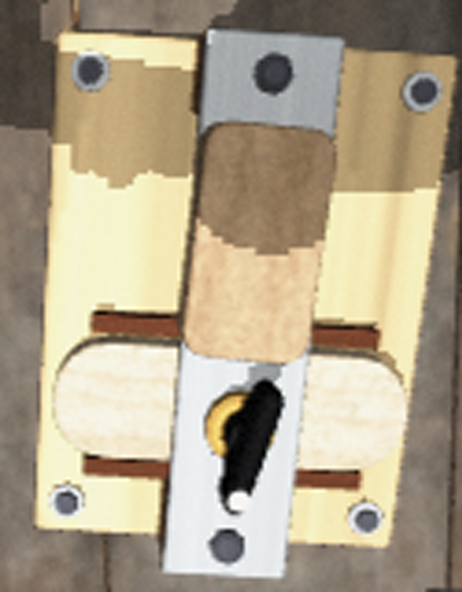

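```bash
python3 - <<'E'
from h import *
f=grab_frame('wrist')
a=px2w(f,308.8,94.7,.066);b=px2w(f,296.4,222.3,.066);d=(a-b)[:2];print(a,b,np.linalg.norm(d),'yaw',np.arctan2(-d[0],d[1]),'mid',(a+b)/2)
u=d/np.linalg.norm(d);print('screw',((a+b)/2)[:2]-.04*u)
p=px2w(f,299.3,210.1,.105);q=px2w(f,308,179,.105);print(p,q,'mid',(p+q)/2,'dotdir',np.arctan2(*(p-q)[[1,0]]))
row([0.6045,-0.0136,0.066],-0.063)
E
```

```text
[0.6126 0.0414 0.066 ] [ 0.602  -0.1374  0.066 ] 0.1791139302231962 yaw -0.05921480897947229 mid [ 0.6073 -0.048   0.066 ]
screw [ 0.60493279 -0.08792989]
[ 0.6002 -0.1049  0.105 ] [ 0.6098 -0.063   0.105 ] mid [ 0.605   -0.08395  0.105  ] dotdir -1.7960258648903187
tcp [ 0.5487 -0.0469  0.3212] x [0. 1. 0.] y [ 1. -0. -0.] z [-0.  0. -1.]
shift [ 33.2  55.9 255.2]
turn about tool z 0.06251441509050659 or -3.0790782384992865 q6 -0.08781831622535145
```

```bash
J="python3 -m jog"; $J '[[[33,56,50,0,0,0.062],[33,56,100,0,0,0.062],[33,56,150,0,0,0.062],[33,56,195,0,0,0.062],[33,56,225,0,0,0.062],[33,56,245,0,0,0.062],[33,56,245,0,0,0.062]]]' 85
python3 - <<'E'
from h import *
f=grab_frame('wrist'); save(f,'w2')
row([0.6045,-0.0136,0.066],-0.063)
E
```

```text
time_s: 3.3
tcp_pos: [0.6023, -0.0133, 0.0733]
ee_rot: [0.728, 0.685, -0.002, -0.002]
wrist_force: [-0.8, 0.4, 0.6]
opening: 0.0851
grip_force: 0.0
tcp [ 0.6041 -0.0136  0.0756] x [ 0.061  0.998 -0.   ] y [ 0.998 -0.061 -0.003] z [-0.003  0.    -1.   ]
shift [0.  0.4 9.6]
turn about tool z 0.0015719976557986293 or -3.1400206559339945 q6 0.03636103790209931
```

View pics/w2.png

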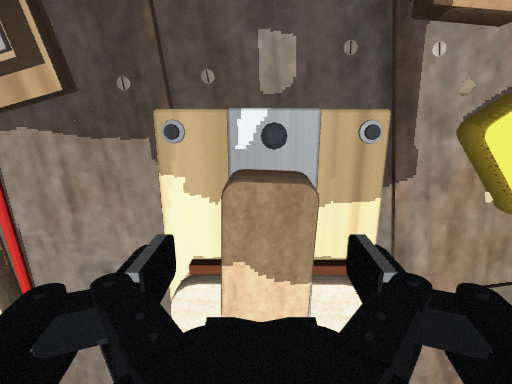

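```bash
J="python3 -m jog"; $J '[[[0,0,9,0,0,0],[0,0,9,0,0,0]]]'; $J '[[[0,0,0,0,0,0],[0,0,0,0,0,0],[0,0,0,0,0,0],[0,0,0,0,0,0],[0,0,0,0,0,0],[0,0,0,0,0,0],[0,0,0,0,0,0],[0,0,0,0,0,0]]]' 35
```

```text
time_s: 3.55
tcp_pos: [0.6059, -0.0145, 0.0682]
ee_rot: [0.729, 0.685, 0.001, 0.001]
wrist_force: [-0.7, 0.4, 0.4]
opening: 0.0848
grip_force: 0.0
time_s: 4.35
tcp_pos: [0.606, -0.0149, 0.0685]
ee_rot: [0.729, 0.684, 0.001, 0.001]
wrist_force: [-0.7, 0.6, 7.7]
opening: 0.0446
grip_force: 61.3
```

```bash
J="python3 -m jog"; $J '[[[0,0,-15,0,0,0],[0,0,-40,0,0,0],[0,0,-70,0,0,0],[0,0,-90,0,0,0],[0,0,-90,0,0,0]]]'
python3 - <<'E'
from h import *
print(state()['opening'],state()['grip_force'],state()['wrist_force'])
row([0.60,0.175,0.15])
E
```

```text
time_s: 4.85
tcp_pos: [0.6074, -0.0149, 0.1614]
ee_rot: [0.729, 0.684, 0.002, 0.002]
wrist_force: [0.2, -0.8, -0.3]
opening: 0.0452
grip_force: 60.8
0.045237123733405264 60.77938199043274 [ 0.20843721 -0.79568269 -0.33516379]
tcp [ 0.6074 -0.0149  0.1614] x [0.063 0.998 0.   ] y [ 0.998 -0.063  0.006] z [ 0.006 -0.    -1.   ]
shift [189.1 -19.4  11.3]
```

```bash
J="python3 -m jog"; $J '[[[30,-3,0,0,0,0],[75,-8,0,0,0,0],[120,-12,0,0,0,0],[160,-17,10,0,0,0],[189,-19,45,0,0,0],[189,-19,85,0,0,0],[189,-19,110,0,0,0],[189,-19,125,0,0,0]]]'; $J '[[[0,0,8,0,0,0],[0,0,16,0,0,0],[0,0,21,0,0,0],[0,0,24,0,0,0],[0,0,24,0,0,0],[0,0,24,0,0,0]]]'
```

```text
time_s: 5.65
tcp_pos: [0.5963, 0.1748, 0.0295]
ee_rot: [0.729, 0.685, -0.002, -0.001]
wrist_force: [-0.1, -0.6, -0.7]
opening: 0.045
grip_force: 60.8
time_s: 6.25
tcp_pos: [0.5986, 0.1751, 0.0089]
ee_rot: [0.729, 0.684, 0.0, 0.0]
wrist_force: [-0.1, 0.7, -0.0]
opening: 0.0444
grip_force: 60.8
```

```bash
J="python3 -m jog"; $J '[[[0,0,0.5,0,0,0],[0,0,0.5,0,0,0],[0,0,0.5,0,0,0],[0,0,0.5,0,0,0],[0,0,0,0,0,0],[0,0,0,0,0,0],[0,0,0,0,0,0]]]' 85; $J '[[[0,0,-20,0,0,0],[0,0,-60,0,0,0],[0,0,-105,0,0,0],[0,0,-145,0,0,0],[0,0,-170,0,0,0],[0,0,-170,0,0,0]]]'
python3 - <<'E'
from h import *
f=grab_frame('wrist')
print([(np.round(d['point'],3),round(d['conf'],2)) for d in recognise(f,'block')[:3]])
save(f,'w3')
row([0.605,-0.087,0.18],-1.796+np.pi/2)
E
```

```text
time_s: 6.95
tcp_pos: [0.5982, 0.175, 0.0083]
ee_rot: [0.729, 0.684, 0.0, -0.0]
wrist_force: [0.3, -0.6, 0.3]
opening: 0.0849
grip_force: 0.0
time_s: 7.55
tcp_pos: [0.6006, 0.1757, 0.1827]
ee_rot: [0.729, 0.684, 0.003, 0.002]
wrist_force: [0.4, -0.0, -0.2]
opening: 0.085
grip_force: 0.0
[(array([0.779, 0.05 , 0.018]), 0.83), (array([0.6  , 0.171, 0.031]), 0.79)]
tcp [0.5982 0.175  0.1786] x [0.063 0.998 0.   ] y [ 0.998 -0.063  0.001] z [ 0.001  0.    -1.   ]
shift [-261.1   23.2   -1.5]
turn about tool z 0.1622345852757583 or -2.979358068314035 q6 0.34518300504487964
```

View pics/w3.png

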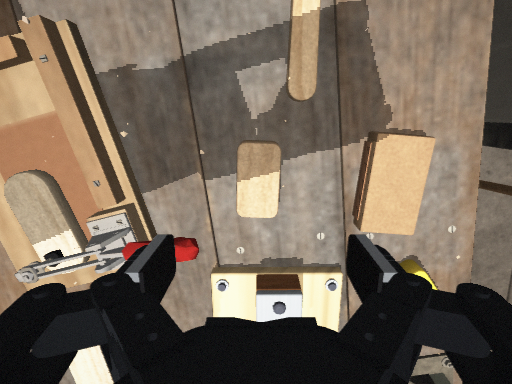

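```bash
J="python3 -m jog"; $J '[[[-50,4,0,0,0,0.1],[-100,8,0,0,0,0.16],[-150,12,0,0,0,0.16],[-200,17,0,0,0,0.16],[-250,21,0,0,0,0.16],[-290,25,0,0,0,0.16],[-315,27,0,0,0,0.16],[-315,27,0,0,0,0.16]]]' 50
python3 - <<'E'
from h import *
f=grab_frame('wrist')
print([(np.round(d['point'],3),round(d['conf'],2),np.round(w2px(f,d['point']))) for d in recognise(f,'wing_head')[:3]])
save(f,'w4')
row([0.605,-0.086,0.076],-1.796+np.pi/2)
E
```

```text
time_s: 8.45
tcp_pos: [0.6042, -0.1441, 0.1762]
ee_rot: [0.782, 0.623, -0.001, -0.001]
wrist_force: [0.4, 0.2, 0.7]
opening: 0.0502
grip_force: 0.0
[(array([ 0.611, -0.092,  0.103]), 0.94, array([253., 133.]))]
tcp [ 0.6043 -0.1411  0.1766] x [0.223 0.975 0.   ] y [ 0.975 -0.223 -0.003] z [-0.003  0.001 -1.   ]
shift [ 53.8 -11.3 100.6]
turn about tool z 0.0007149863709954296 or -3.1408776672187977 q6 -0.00766177366403963
```

View pics/w4.png

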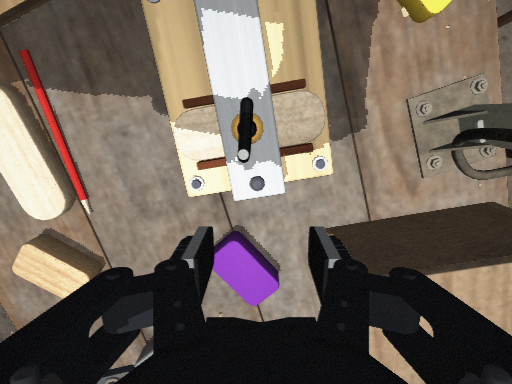

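```bash
python3 - <<'E'
from h import *
f=grab_frame('wrist')
p=px2w(f,243,156,.105);q=px2w(f,247,102,.105);c=(p+q)/2;a=np.arctan2(*(p-q)[[1,0]]);print(p,q,c,a)
row([c[0],c[1],0.077],a+np.pi/2)
E
```

```text
[ 0.5999 -0.1038  0.105 ] [ 0.6118 -0.0671  0.105 ] [ 0.60585 -0.08545  0.105  ] -1.8843503434416267
tcp [ 0.6045 -0.1403  0.1769] x [0.221 0.975 0.   ] y [ 0.975 -0.221 -0.002] z [-0.002  0.001 -1.   ]
shift [ 53.8 -10.6  99.9]
turn about tool z 0.09030125270509637 or -3.051291400884697 q6 -0.007674498761255313
```

```bash
J="python3 -m jog"; $J '[[[45,-11,0,0,0,0.04],[53,-11,30,0,0,0.04],[53,-11,65,0,0,0.04],[53,-11,90,0,0,0.04],[53,-11,99,0,0,0.04],[53,-11,99,0,0,0.04]]]'; $J '[[[0,0,0,0,0,0],[0,0,0,0,0,0],[0,0,0,0,0,0],[0,0,0,0,0,0],[0,0,0,0,0,0],[0,0,0,0,0,0],[0,0,0,0,0,0],[0,0,0,0,0,0]]]' 0
python3 - <<'E'
from h import *
row([0.605,-0.087,0.077],-3.06+np.pi/2); s=state(); print(s['wrist_torque'],s['joint_positions'])
E
```

```text
time_s: 9.2
tcp_pos: [0.6053, -0.0857, 0.0779]
ee_rot: [0.793, 0.609, -0.001, -0.001]
wrist_force: [0.2, 0.3, 0.4]
opening: 0.05
grip_force: 0.0
time_s: 10.0
tcp_pos: [0.6053, -0.0866, 0.0807]
ee_rot: [0.794, 0.608, -0.0, -0.001]
wrist_force: [-7.6, 2.3, 10.2]
opening: 0.0077
grip_force: 59.5
tcp [ 0.6053 -0.0866  0.0807] x [0.26  0.965 0.   ] y [ 0.965 -0.26  -0.002] z [-0.001  0.001 -1.   ]
shift [-0.4 -0.2  3.7]
turn about tool z 1.2257465193915227 or -1.9158461341982704 q6 0.11818486040461808
[ 0.43159798  1.17656653 -0.00134366] [-1.44858730e-01  5.07239923e-01  1.77537042e+00  6.34064769e-04
  8.60552816e-01  1.18184860e-01]
```

```bash
J="python3 -m jog"; $J '[[[0,-1,-3,0,0,0.05],[0,-1,-3,0,0,0.15],[0,-1,-3,0,0,0.29],[0,-1,-3,0,0,0.43],[0,-1,-3,0,0,0.57],[0,-1,-3,0,0,0.7],[0,-1,-3,0,0,0.8],[0,-1,-3,0,0,0.8]]]'
python3 - <<'E'
from h import *
row([0.605,-0.087,0.077],-3.06+np.pi/2); s=state(); print(s['wrist_torque'],s['joint_positions'][5],s['opening'],s['wrist_force'])
E
```

```text
time_s: 10.8
tcp_pos: [0.6069, -0.0879, 0.0811]
ee_rot: [0.968, 0.249, 0.001, 0.001]
wrist_force: [11.3, -7.0, -26.3]
opening: 0.0076
grip_force: 60.7
tcp [ 0.6069 -0.0879  0.0811] x [0.876 0.483 0.002] y [ 0.483 -0.876  0.003] z [ 0.003 -0.002 -1.   ]
shift [-1.2 -1.7  4.1]
turn about tool z 0.4226360801846465 or -2.718956573405147 q6 0.9218789378104821
[-0.94172558 -1.96173074  0.00630152] 0.9218789378104821 0.0076003697112699145 [ 11.34174898  -6.97912716 -26.29498072]
```

```bash
J="python3 -m jog"; $J '[[[0.5,0.8,2,0,0,0.05],[0.5,0.8,2,0,0,0.13],[0.5,0.8,2,0,0,0.22],[0.5,0.8,2,0,0,0.28],[0.5,0.8,2,0,0,0.28]]]'
python3 - <<'E'
from h import *
row([0.605,-0.087,0.077],-3.06+np.pi/2); s=state(); print(s['wrist_torque'],s['joint_positions'][5],s['opening'],s['wrist_force'])
E
```

```text
time_s: 11.3
tcp_pos: [0.6073, -0.0887, 0.0809]
ee_rot: [0.994, 0.113, 0.001, 0.001]
wrist_force: [4.1, -7.3, -6.9]
opening: 0.0078
grip_force: 63.7
tcp [ 0.6073 -0.0887  0.0809] x [0.975 0.224 0.002] y [ 0.224 -0.975  0.003] z [ 0.003 -0.002 -1.   ]
shift [-1.9 -2.2  3.9]
turn about tool z 0.14417804570601067 or -2.9974146078837824 q6 1.199954587394991
[-1.1403536  -0.50244246 -0.04158091] 1.199954587394991 0.0077629592121114255 [ 4.09088494 -7.32981086 -6.90957249]
```

```bash
J="python3 -m jog"; $J '[[[0,0.5,0.5,0,0,0.04],[0,0.5,0.5,0,0,0.08],[0,0.5,0.5,0,0,0.12],[0,0.5,0.5,0,0,0.12],[0,0.5,0.5,0,0,0.12]]]'
python3 - <<'E'
from h import *
row([0.605,-0.087,0.077],-3.06+np.pi/2); s=state(); print(s['wrist_torque'],s['joint_positions'][5],s['opening'],s['wrist_force'])
E
$J '[[[0,0,0,0,0,0.03],[0,0,0,0,0,0.06],[0,0,0,0,0,0.06],[0,0,0,0,0,0.06]]]'
python3 - <<'E'
from h import *
row([0.605,-0.087,0.077],-3.06+np.pi/2); s=state(); print(s['wrist_torque'],s['joint_positions'][5],s['opening'],s['wrist_force'])
E
```

```text
time_s: 11.8
tcp_pos: [0.6074, -0.0891, 0.0809]
ee_rot: [0.999, 0.054, 0.001, 0.001]
wrist_force: [1.4, -6.4, -2.0]
opening: 0.0083
grip_force: 64.4
tcp [ 0.6074 -0.0891  0.0809] x [0.994 0.107 0.003] y [ 0.107 -0.994  0.002] z [ 0.003 -0.002 -1.   ]
shift [-2.2 -2.3  3.9]
turn about tool z 0.026091921500293047 or -3.1155007320895 q6 1.3171665295341901
[-1.01097543 -0.15176745 -0.07041252] 1.3171665295341901 0.008272182586958768 [ 1.42137755 -6.42579846 -1.98430165]
time_s: 12.2
tcp_pos: [0.6074, -0.0892, 0.0809]
ee_rot: [1.0, 0.025, 0.001, 0.001]
wrist_force: [1.1, -7.2, -1.6]
opening: 0.0072
grip_force: 65.3
tcp [ 0.6074 -0.0892  0.0809] x [0.999 0.049 0.003] y [ 0.049 -0.999  0.003] z [ 0.003 -0.003 -1.   ]
shift [-2.3 -2.3  3.9]
turn about tool z -0.03231812861614447 or 3.1092745249736486 q6 1.3761921188087234
[-1.06125128 -0.19042243  0.68721606] 1.3761921188087234 0.007206630145774133 [ 1.1146131  -7.21396305 -1.64652075]
```

```bash
J="python3 -m jog"; $J '[[[0,0,0,0,0,0.02],[0,0,0,0,0,0.02],[0,0,0,0,0,0.02],[0,0,0,0,0,0]]]'
$J '[[[0,0,0,0,0,-0.1],[0,0,0,0,0,-0.22],[0,0,0,0,0,-0.35],[0,0,0,0,0,-0.48],[0,0,0,0,0,-0.61],[0,0,0,0,0,-0.72],[0,0,0,0,0,-0.8],[0,0,0,0,0,-0.8]]]'
python3 - <<'E'
from h import *
row([0.605,-0.087,0.077],0.08); s=state(); print(s['wrist_torque'],s['joint_positions'][5],s['opening'],s['wrist_force'])
E
```

```text
time_s: 12.6
tcp_pos: [0.6074, -0.0892, 0.0809]
ee_rot: [1.0, 0.025, 0.001, 0.001]
wrist_force: [2.3, -7.0, -2.5]
opening: 0.0076
grip_force: 65.2
time_s: 13.4
tcp_pos: [0.6064, -0.0873, 0.0808]
ee_rot: [0.911, 0.412, 0.0, -0.0]
wrist_force: [-2.5, 4.2, 5.9]
opening: 0.0075
grip_force: 65.4
tcp [ 0.6064 -0.0873  0.0808] x [0.661 0.75  0.001] y [ 0.75  -0.661  0.   ] z [ 0.001  0.001 -1.   ]
shift [-0.7 -1.2  3.8]
turn about tool z -0.8023110221771357 or 2.3392816314126574 q6 0.5759258947092549
[0.77556946 0.49076333 0.01124063] 0.5759258947092549 0.007513536310317021 [-2.53610168  4.23822931  5.90663807]
```

```bash
J="python3 -m jog"; $J '[[[0,0,0,0,0,-0.1],[0,0,0,0,0,-0.22],[0,0,0,0,0,-0.35],[0,0,0,0,0,-0.48],[0,0,0,0,0,-0.61],[0,0,0,0,0,-0.72],[0,0,0,0,0,-0.79],[0,0,0,0,0,-0.79]]]'
python3 - <<'E'
from h import *
row([0.605,-0.087,0.077]); s=state(); print(s['wrist_torque'],s['joint_positions'][5],s['opening'],s['wrist_force'])
a=grab_frame('top')['img'][160:240,225:325,::-1];b=grab_frame('side')['img'][130:260,170:330,::-1];w=grab_frame('wrist')['img'][130:330,150:380,::-1]
c=np.zeros((560,800,3),np.uint8)
for im,x,y,k in [(a,0,0,3.5),(b,360,0,2.7),(w,0,355,1.0)]:
    r=cv2.resize(im,None,fx=k,fy=k,interpolation=cv2.INTER_CUBIC);c[y:y+r.shape[0],x:x+r.shape[1]]=r
cv2.imwrite('pics/fin.png',c)
E
```

```text
time_s: 14.2
tcp_pos: [0.6042, -0.0866, 0.0808]
ee_rot: [0.683, 0.73, -0.001, -0.002]
wrist_force: [-10.0, 7.7, 14.4]
opening: 0.0075
grip_force: 66.8
tcp [ 0.6042 -0.0866  0.0808] x [-0.066  0.998  0.002] y [ 0.998  0.066 -0.004] z [-0.004  0.002 -1.   ]
shift [-0.5  0.8  3.8]
[ 1.15189368  1.78900227 -0.00235544] -0.21262944429397787 0.007539997472457058 [-9.97203575  7.74958428 14.35956508]
```

View pics/fin.png

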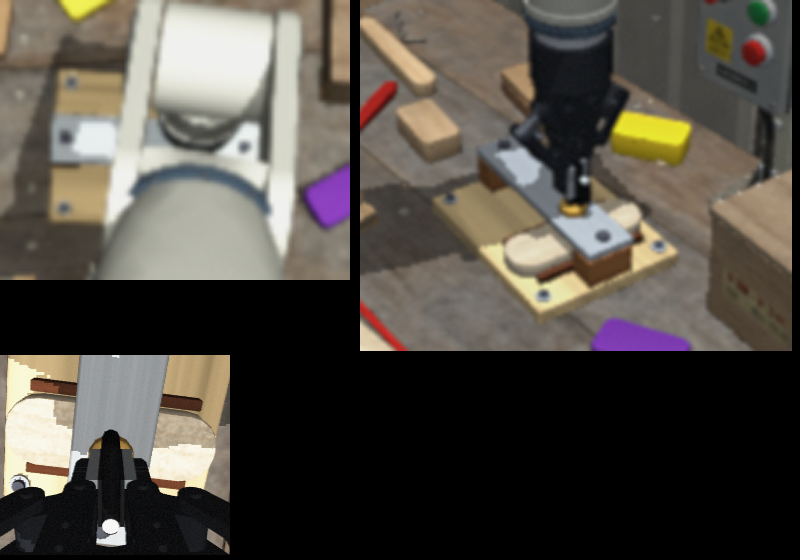

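```bash
python3 -m jog '[[[0,0,0,0,0,0],[0,0,0,0,0,0],[0,0,0,0,0,0]]]' && python3 -c "
from cell import *
print(hand_in())"
```

```text
time_s: 14.65
tcp_pos: [0.6042, -0.0866, 0.0808]
ee_rot: [0.684, 0.729, -0.001, -0.002]
wrist_force: [-10.7, 7.4, 14.4]
opening: 0.0077
grip_force: 66.8
the job is handed in; nothing more can be done
None
```

I set the wooden block flat on the bench at about (0.60, 0.17), turned the thumbscrew to its stop and backed it off a quarter turn to an estimated 1.45 rad (target 1.43). I handed the job in at 14.65 s, still gripping the wing head at about 67 N; no verdict came back.

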